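# Show the seed box's dibber to the camera

## Task

Turn both retaining knobs on the seed box clockwise to their end stops, then lift the dibber out by its fin and hold it up to the little camera for a colleague to check the teeth: teeth pointing squarely into the lens, the middle of their tips 12 cm straight out from it, the row of teeth level from side to side. Finish while still holding it there, still and touching nothing else, with the knobs left open and the pot, spray bottle, scoop and dome undisturbed.

Things in the scene. Friction and masses are not known exactly. Their poses are not given: they have to be found in the camera images.
- seedbox: Wooden seed box fixed to the ledge, 150 (x) x 260 (y) x 70 mm high, origin under its centre. Its top board (lid), 70 mm up, has a slot 24 (x) x 152 (y) mm in the middle; rails at the +y and -y edges stand 5 mm above it. The dibber lies in the slot along y; a knob stands beyond each end of it, 100 mm from the middle: knob_left on the +y side, knob_right on the -y side.
- knob_left (a joint): Turn of the knob at the box's +y end, rad: 0 to 1.5, growing clockwise seen from above. At 0 its tab points at the dibber and lies 12 mm over the end of its plate, holding it down; the end stop at 1.5 swings the tab off. Starts between 0 and 0.25, stays where it is left, light friction (0.04 N m).
- knob_right (a joint): The same for the knob at the box's -y end: 0 (tab over the plate) to 1.5 (end stop, free), clockwise from above.
- knob_left_grip (a point): Grip point of knob_left, on its upright turning axis, 34 mm above the lid. The grip is a black upright bar 36 mm long (along this point's x), 12 mm thick (y), from 14 to 48 mm above the lid, and turns with the knob; below it a 4 mm steel tab (underside 9.5 mm above the lid) reaches 26 mm from the axis along +x.
- knob_right_grip (a point): The same for knob_right.
- dibber_fin (a point): Grip point of the loose dibber (about 0.22 kg), in the middle of its upright aluminium fin: 56 long (y), 14 thick (x), from 8 to 52 mm above the lid, this point at 36. z is up, y along the row of teeth. The fin stands on a wooden plate 44 x 170 (y) x 8 mm lying on the lid; the teeth hang below it. Same either way round.
- dibber_teeth (a point): Middle of the tooth tips, 66 mm below dibber_fin on the dibber's centre line; same axes. Seven wooden teeth, 12 mm thick, 22 mm apart in a row along y, stand 30 mm down from the plate into the slot, with 4 to 6 mm to spare.
- lens (a point): Centre of the front glass of the little black camera (head 46 x 70 x 35 mm, barrel 32 mm wide) on a stub stand fixed to the ledge, about 117 mm up. z is the line of sight, going out of the lens, 67 degrees above level and roughly towards the robot; y is level, sideways.
- view (a point): Where the middle of the tooth tips must be shown: 120 mm straight out from the lens, about 228 mm above the ledge; same axes as lens. There the dibber's z lies along this z and its y along this y (either way round), so the dibber leans 23 degrees from upright, teeth towards the lens.
- pot_mark (a point): Bystander: teal ceramic herb pot, 110 mm across, 100 mm high, standing loose; the point is half-way up its axis.
- sprayer_mark (a point): Bystander: green spray bottle, 70 mm across, 198 mm high, standing loose; the point is 60 mm up its axis.
- scoop_mark (a point): Bystander: aluminium scoop lying loose, 185 mm long (along x), 60 mm wide, 35 mm high; the point is 15 mm up, where the handle joins the bowl.
- dome_mark (a point): Bystander: clear acrylic propagator dome, 160 (x) x 280 (y) x 132 mm high, standing loose; the point is 60 mm above the ledge at its middle.
Not all that is in view belongs to the job. What is shaped like the part that bears dibber_fin but green or yellow is not meant. There is more than one size of the part that bears lens; the job needs the smallest.

How it is judged:
On the way, in this order (a step that is already met when the one before it is completed fails the run):
1. both knobs are turned to their end stops (value of joint each of knob_left, knob_right above 1.38 rad), for 0.2 s.
2. the dibber is lifted clear of the box, gripped by the robot (height (world z) of dibber_teeth above 0.08 m and contact force between the fingers and dibber above 1 N), for 0.2 s.
At the end, for the whole second after the job is handed in: Gripped in the air, touching nothing else, slower than 30 mm/s; middle of the tooth tips within 20 mm of the point 120 mm out from the lens and over 190 mm up; teeth point into the lens and the row is square to it, each within 10 degrees; both knobs past 1.38 rad (all of step 1 and distance between dibber_teeth and view below 0.02 m and angle between the z axis of dibber_teeth and the z axis of view, either way round below 0.18 rad and angle between the y axis of dibber_teeth and the y axis of view, either way round below 0.18 rad and angle between dibber_teeth's own z axis and vertical below 0.8 rad and height (world z) of dibber_teeth above 0.19 m and contact force between the fingers and dibber above 1 N and contact force between dibber and seedbox below 0.1 N and contact force between each of dibber, the arm, the fingers and camstand below 0.1 N and contact force between dibber and dome below 0.1 N and contact force between dibber and sprayer below 0.1 N and linear speed of dibber below 0.03 m/s); the arm keeps its last pose, push and grip.
It fails at once if the herb pot is shifted or knocked over (distance of pot_mark from where it was at the start of the episode above 0.03 m or angle between pot_mark's own z axis and vertical above 0.35 rad).
It fails at once if the spray bottle is shifted or knocked over (distance of sprayer_mark from where it was at the start of the episode above 0.03 m or angle between sprayer_mark's own z axis and vertical above 0.35 rad).
It fails at once if the scoop is shifted or knocked over (distance of scoop_mark from where it was at the start of the episode above 0.03 m or angle between scoop_mark's own z axis and vertical above 0.35 rad).
It fails at once if the propagator dome is shifted or knocked over (distance of dome_mark from where it was at the start of the episode above 0.03 m or angle between dome_mark's own z axis and vertical above 0.35 rad).
It also fails if it takes over 64 s, if anything falls off the work surface, if the arm or the gripper's body presses on something with over 40 N, if the wrist force passes 120 N, or if a joint passes its speed limit or range.

## Robot

A 6-joint arm with a two-finger parallel gripper is mounted at the origin on the work surface. World frame = base frame: x ahead of the robot, y to its left, z up, the work surface at z = 0. Lengths are in m, angles in rad, forces in N, time in s.
With the tool pointing down it reaches from about 0.225 to 0.875 m from the base axis. Payload 3.4 kg.
Tool frame: the origin (TCP) lies at the very end of the fingers, on their centre line; the grasp point (between the pads) lies 19 mm behind it (grip_depth is the distance from the TCP to the grasp point, in m); x points along the fingers, z is the direction in which the jaws open and shut, and the axes are right-handed (so a half turn about x gives the same grasp; the last joint's range is limited). The gripper opens to 85 mm and grips with 20 to 120 N. Pads are 22 mm wide; open, the fingers measure 114 mm over their backs; the gripper's body (76 mm by 85 mm) begins 54 mm behind the grasp point. The pads swing forward as they close: fully open they stand 13 mm farther back than shut.
Start: joints at [-1.326, 0.276, 1.505, -0, 1.361, -0.121], TCP at [0.206, -0.537, 0.231] pointing down, gripper open.
Joint ranges: [-2.89, 2.89], [-0.75, 2.08], [0.22, 2.7], [-1.18, 4.32], [0.11, 2.71], [-2.7, 2.7]. Speed limits (rad/s): [2.57, 2.57, 3.14, 3.14, 3.14, 3.14].

## Interface

Orientations are given as a unit quaternion [w, x, y, z].
In Python, from rig import get_state, get_image, sign_off, grip_depth gives the robot as it stands. The module is installed in compiled form; this text tells all that it offers.
- The arm moves only by the tool arm_command, never from a script. Its argument "series" is a list of rows, each an object with "dp": the shift along the tool's x, y, z scaled (see below), a list of three; "angular": the turn, a rotation vector about the tool's x, y, z scaled (see below), a list of three; "gripper": the finger opening in mm, from 0 to 85.4. A call has exactly 8 rows; each row shifts and turns the pose as measured when the row begins, along the tool's axes as they then stand; what a row does not reach is not made up. The controller multiplies each number of a shift by 0.12 m and each number of a turn by 90 degrees. A row lasts 1/8 s, in which the tool goes at most 62.5 mm and 10.7 degrees, less where a joint would pass 70% of its speed; a pose out of reach is approached as far as the arm can. A call with a number of a shift or a turn outside -1 to 1 is refused whole. A call with a gripper value outside its range is refused whole. The fingers move at their own pace and stop on an object; "grip_force" is the grip in N (left out, the last holds). Time passes only in rows, so rows that do not move let the fingers close, or fill a call up. It gives the time, the measured TCP pose, the force and the opening at its end, in the units of the state.
- get_state(): the state, without advancing time (a new reading comes with each control period).
- get_image(name): name is "scene" or "top" or "wrist"; returns a dict with "image" (384x512x3 uint8, blue, green, red), "depth" (384x512 float32, m along the optical axis (not along the pixel's ray), 0 where there is no reading), "mtx" (3x3 intrinsics, pixels), "k1" (the pictures are not rectified: a ray, as slopes to the right and down, at radius r is drawn at 1 + k1 r^2 times it, then the intrinsics apply), "view" (4x4, takes a point from world to camera coordinates); the wrist camera has in their place "mount" (4x4, takes a point from camera to tool coordinates, whose origin is the TCP and whose axes are the tool frame's). Camera axes: x right, y up, looking along -z (the intrinsics and any distortion apply to the point x, -y, -z); pixel columns grow to the right and rows downward; lengths in m; the calibration is good to about 2 mm. A picture is of the moment at which its call begins: read the wrist's pose just before it.
- sign_off(): hands the job in, once; it reports no verdict.
The state is a dict: "clock": time; "qpos": joint angles; "qd": joint speeds; "effort": joint torques, N m; "position": TCP position; "ee_rot": TCP orientation; "contact_force": force on the tool from outside, world axes, zero at the start; "moment": the same for the moment, N m; "width": finger opening in m.
Only numpy, scipy, OpenCV 4.12 (cv2) and the standard library are available. Lean on these libraries where they do the work, as an engineer would, in place of code of your own. Each camera call takes 0.05 s, during which the arm holds its last target. There are 200 camera calls.

## Working session

There is one attempt and no reset: what is moved stays moved. The work goes in short steps, Python scripts to look and compute and a tool call to move; the robot and the scene stay as the last step left them, time stands still between calls to the robot, and variables do not carry over. Pictures are saved under pics/ and viewed, about 8 in all and at most 12, crops included, and the job is handed in when it is done.

Besides the shell and the picture viewer there is one more tool, called as name(argument=value, ...), one argument or row to a line, values as JSON. arm_command: Moves the arm, as the interface text tells. Its arguments: {"type":"object","properties":{"series":{"type":"array","items":{"type":"object","properties":{"dp":{"type":"array","items":{"type":"number"}},"angular":{"type":"array","items":{"type":"number"}},"gripper":{"type":"number"}}}},"grip_force":{"type":"number"}},"required":["series"]}

```bash
mkdir -p pics; cat > h.py <<'E'
import numpy as np, cv2
from rig import get_state, get_image, sign_off, grip_depth
from scipy.spatial.transform import Rotation as R
def rot(q): return R.from_quat([q[1],q[2],q[3],q[0]])
def tool():
    s=get_state(); T=np.eye(4); T[:3,:3]=rot(s["ee_rot"]).as_matrix(); T[:3,3]=s["position"]; return T
def grab(name):
    T=tool() if name=="wrist" else None
    g=get_image(name)
    g["c2w"]=T@np.array(g["mount"]) if name=="wrist" else np.linalg.inv(g["view"])
    return g
def slopes(g,uv):
    K=np.array(g["mtx"]); uv=np.atleast_2d(np.float64(uv))
    d=np.stack([(uv[:,0]-K[0,2])/K[0,0],(uv[:,1]-K[1,2])/K[1,1]],1); s=d.copy()
    for _ in range(20): s=d/(1+g["k1"]*(s**2).sum(1,keepdims=True))
    return s
def onplane(g,uv,z):
    s=slopes(g,uv); d=np.c_[s[:,0],-s[:,1],-np.ones(len(s))]@g["c2w"][:3,:3].T; o=g["c2w"][:3,3]
    return o+d*((z-o[2])/d[:,2])[:,None]
def cloud(g):
    h,w=g["depth"].shape; vv,uu=np.mgrid[:h,:w]
    s=slopes(g,np.c_[uu.ravel(),vv.ravel()]); D=g["depth"].ravel()[:,None]
    p=np.c_[s[:,0],-s[:,1],-np.ones(len(s))]*D
    p=p@g["c2w"][:3,:3].T+g["c2w"][:3,3]; p[D[:,0]==0]=np.nan
    return p.reshape(h,w,3)
E
python3 - <<'E'
from h import *
a=grab("scene");b=grab("top")
for n,g in (("scene",a),("top",b)):
    np.savez(n+".npz",**{k:g[k] for k in("image","depth","mtx","k1","c2w")})
    print(n,g["c2w"][:3,3].round(3),g["k1"])
    cv2.imwrite(f"pics/{n}0.png",cv2.resize(g["image"],(800,600),interpolation=cv2.INTER_CUBIC))
print(grip_depth,get_state())
E
```

```text
scene [1.325 0.017 0.874] -0.10368542946814668
top [ 0.445 -0.027  1.342] 0.006284290535669568
0.0187 {'clock': 0.1, 'qpos': array([-1.32599701e+00,  2.76528197e-01,  1.50600079e+00,  1.23695701e-05,
        1.36073348e+00, -1.20975884e-01]), 'qd': array([-0.00062941, -0.00035232, -0.00420307, -0.00065426, -0.00056704,
       -0.00035321]), 'effort': array([ 2.45036426e-03, -4.17696619e+01, -2.46403456e+01, -1.62373044e-04,
        5.80073320e-03, -1.30357984e-05]), 'position': array([ 0.20555722, -0.5364889 ,  0.23053055]), 'ee_rot': array([ 0.58215582,  0.40112107,  0.58303513, -0.40033301]), 'contact_force': array([-0.42463445, -0.28719542, -1.07316553]), 'moment': array([ 0.03006755, -0.0557876 ,  0.02759609]), 'width': 0.0853066391194544}
```

View pics/scene0.png

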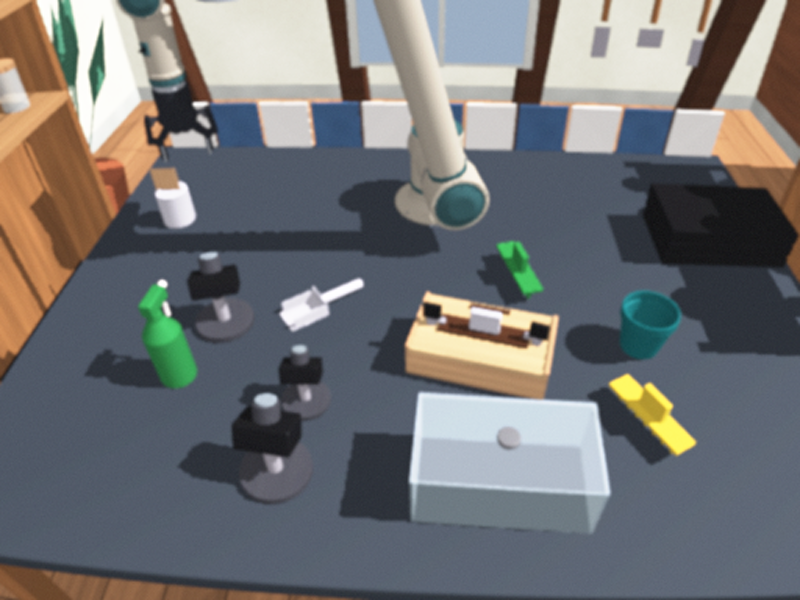

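View pics/top0.png

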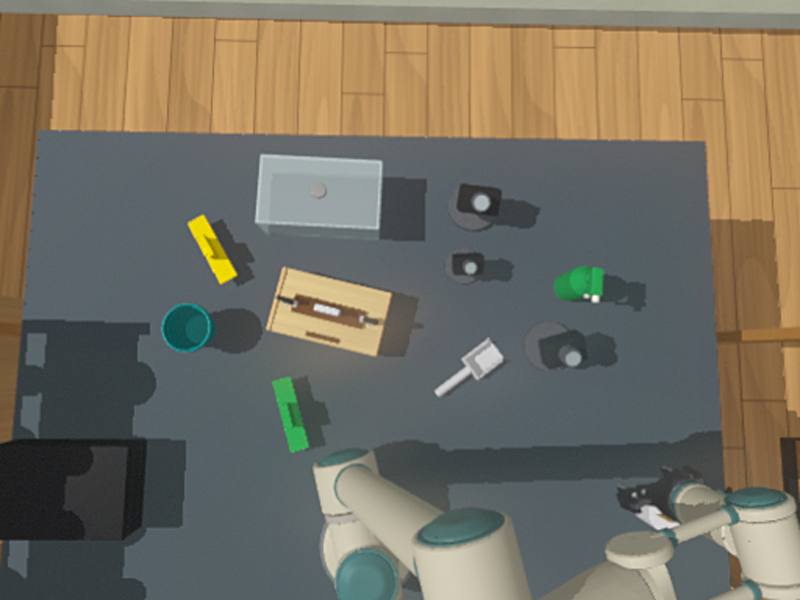

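Scene picture (800x600): box at (483,345), aluminium fin (487,318), knobs (432,312) and (538,330). Green and yellow lookalikes are at (520,268) and (652,412). There are three black cameras at (213,290), (302,375) and (270,440). In the top view they are at (555,347), (466,265) and (478,203), and the one at (466,265) looks smallest. I'll measure them and enlarge.

```bash
python3 - <<'E'
from h import *
L=lambda n:{k:v for k,v in np.load(n+".npz").items()}
t=L("top");s=L("scene");P=cloud(t);img=t["image"].astype(int)
hsv=cv2.cvtColor(t["image"],cv2.COLOR_BGR2HSV)
H,W=P.shape[:2];vv,uu=np.mgrid[:H,:W]
f=512/800.
def reg(x0,y0,x1,y1): return (uu>x0*f)&(uu<x1*f)&(vv>y0*f)&(vv<y1*f)
box=reg(255,255,405,365)
def rect(m,name):
    p=P[m][:,:2].astype(np.float32); r=cv2.minAreaRect(p); print(name,m.sum(),'c',np.round(r[0],4),'size',np.round(r[1],3),'ang',round(r[2],1),'medz',np.nanmedian(P[m][:,2]).round(4)); return r
Z=P[...,2]
rect(box&(Z>0.055),'box')
rect(box&(Z>0.06)&(Z<0.1),'lid')
rect(box&(Z>0.105)&(img.min(2)>140),'fin')
m=box&(Z>0.09)
n,lab,st,ce=cv2.connectedComponentsWithStats(m.astype(np.uint8))
for i in range(1,n):
    if st[i,4]>5: print('comp',ce[i].round(1),end=' ');rect(lab==i,'hi')
# cameras
for nm,b in (('A',(515,315,600,380)),('B',(435,240,495,290)),('C',(440,175,510,235))):
    r=reg(*b); r1=r&(Z>0.04)
    rect(r1,nm+' head'); 
    rect(r&(Z>0.004)&(Z<0.03),nm+' base')
    zz=np.sort(Z[r1]); print(' max z',zz[-5:].round(3))
for nm,b in (('pot',(155,295,215,360)),('spray',(548,260,610,310)),('scoop',(430,335,508,400)),('dome',(250,150,390,240))):
    r=reg(*b)&(Z>0.012); rect(r,nm); print(np.nanmax(Z[r]).round(3))
g=t["image"]
def cr(im,b,sz):
    x0,y0,x1,y1=[int(q*f) for q in b]; return cv2.resize(im[y0:y1,x0:x1],sz,interpolation=cv2.INTER_CUBIC)
c=np.vstack([np.hstack([cr(g,(250,250,410,370),(400,300)),cr(g,(430,170,600,380),(400,300))]),np.hstack([cr(s["image"],(395,280,575,400),(400,300)),cr(s["image"],(170,240,350,510),(400,300))])])
cv2.imwrite("pics/crop1.png",c)
E
```

```text
box 2949 c [0.5435 0.103 ] size [0.26 0.15] ang 76.9 medz 0.0718
lid 2803 c [0.5435 0.103 ] size [0.26 0.15] ang 76.9 medz 0.0716
fin 69 c [0.5359 0.0757] size [0.111 0.013] ang 76.6 medz 0.1224
comp [181.8 191. ] hi 41 c [0.5656 0.2   ] size [0.035 0.012] ang 70.8 medz 0.1175
comp [208.8 197.6] hi 74 c [0.5429 0.103 ] size [0.055 0.014] ang 76.3 medz 0.1224
comp [236.5 204.5] hi 39 c [0.5202 0.0055] size [0.034 0.012] ang 76.7 medz 0.1173
A head 603 c [ 0.4592 -0.4292] size [0.074 0.095] ang 16.6 medz 0.131
A base 511 c [ 0.4633 -0.4517] size [0.156 0.207] ang 0.6 medz 0.0151
 max z [0.164 0.164 0.165 0.165 0.165]
B head 275 c [ 0.657  -0.2193] size [0.053 0.071] ang 4.4 medz 0.0973
B base 237 c [ 0.665  -0.2257] size [0.122 0.144] ang 0.6 medz 0.0109
 max z [0.122 0.123 0.123 0.124 0.124]
C head 483 c [ 0.8026 -0.2408] size [0.094 0.073] ang 83.8 medz 0.1311
C base 417 c [ 0.8164 -0.2521] size [0.149 0.174] ang 0.5 medz 0.015
 max z [0.164 0.164 0.165 0.165 0.165]
pot 632 c [0.5011 0.4193] size [0.108 0.108] ang 26.4 medz 0.0744
0.107
spray 560 c [ 0.6055 -0.4651] size [0.049 0.086] ang 83.9 medz 0.1353
0.204
scoop 213 c [ 0.405 -0.222] size [0.061 0.173] ang 37.5 medz 0.0269
0.039
dome 3897 c [0.814  0.1275] size [0.281 0.162] ang 88.0 medz 0.1201
0.138
```

View pics/crop1.png

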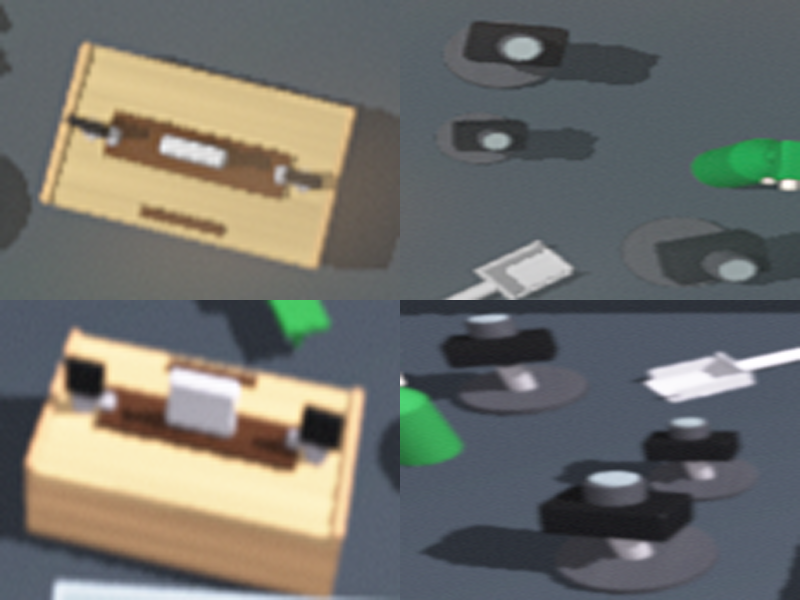

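The top row of the crop shows the brown plate, white fin and two black knobs, and the bottom row the same from the scene camera. The cameras A (555,347), B (466,265) and C (478,203) in the top view have heads 95, 71 and 94 mm wide, with tops at 165, 124 and 165 mm. B fits the description (70 mm head, about 117 mm up). Box centre is (0.5435, 0.103) with its y axis at 76.9°. The knobs sit 100 mm from the middle, and the sizes all agree.

```bash
cat >> h.py <<'E'
def down(yaw): # yaw of jaw axis z (deg), tool pointing down
    a=np.radians(yaw); z=np.array([np.cos(a),np.sin(a),0]); x=np.array([0,0,-1.]); return np.c_[x,np.cross(z,x),z]
def delta(p,Rt):
    """shift and turn in the tool axes, in move units, to reach p,Rt"""
    T=tool(); M=T[:3,:3]
    d=M.T@(np.array(p)-T[:3,3]); w=R.from_matrix(M.T@Rt).as_rotvec()
    print("pos",T[:3,3].round(4),"jawyaw",np.degrees(np.arctan2(M[1,2],M[0,2])).round(2),"q",np.round(get_state()["qpos"],2))
    print("dp units",(d/.12).round(3),"(after turn:",((Rt.T@(np.array(p)-T[:3,3]))/.12).round(3),") turn units",(w/(np.pi/2)).round(4),"deg",np.degrees(w).round(1))
E
python3 - <<'E'
from h import *
for y in (-19.2,160.8,-13.2,166.8): delta([.54,-.18,.36],down(y))
E
```

```text
pos [ 0.2056 -0.5365  0.2305] jawyaw -69.04 q [-1.33  0.28  1.51  0.    1.36 -0.12]
dp units [-1.075  3.665 -1.779] (after turn: [-1.079  3.722  1.655] ) turn units [-0.5538 -0.0009 -0.0006] deg [-49.8  -0.1  -0.1]
pos [ 0.2056 -0.5365  0.2305] jawyaw -69.04 q [-1.33  0.28  1.51  0.    1.36 -0.12]
dp units [-1.075  3.665 -1.779] (after turn: [-1.079 -3.722 -1.655] ) turn units [ 1.4462e+00 -7.0000e-04  1.1000e-03] deg [ 1.302e+02 -1.000e-01  1.000e-01]
pos [ 0.2056 -0.5365  0.2305] jawyaw -69.04 q [-1.33  0.28  1.51  0.    1.36 -0.12]
dp units [-1.075  3.665 -1.779] (after turn: [-1.079  3.529  2.035] ) turn units [-6.205e-01 -9.000e-04 -6.000e-04] deg [-55.8  -0.1  -0.1]
pos [ 0.2056 -0.5365  0.2305] jawyaw -69.04 q [-1.33  0.28  1.51  0.    1.36 -0.12]
dp units [-1.075  3.665 -1.779] (after turn: [-1.079 -3.529 -2.035] ) turn units [ 1.3795e+00 -8.0000e-04  1.1000e-03] deg [ 1.242e+02 -1.000e-01  1.000e-01]
```

arm_command(
  series=[
    {"dp":[-0.18,0,0],"angular":[-0.1,0,0],"gripper":50},
    {"dp":[-0.18,0,0],"angular":[-0.1,0,0],"gripper":50},
    {"dp":[-0.18,0,0],"angular":[-0.1,0,0],"gripper":50},
    {"dp":[-0.18,0,0],"angular":[-0.1,0,0],"gripper":50},
    {"dp":[-0.18,0,0],"angular":[-0.1,0,0],"gripper":50},
    {"dp":[-0.18,0,0],"angular":[-0.1,0,0],"gripper":50},
    {"dp":[0,0.35,0.2],"angular":[0,0,0],"gripper":50},
    {"dp":[0,0.35,0.2],"angular":[0,0,0],"gripper":50},
  ],
)

```text
clock: 1.1
position: [0.2707, -0.4655, 0.359]
ee_rot: [0.7, 0.087, 0.704, -0.079]
contact_force: [0.3, -0.2, 0.4]
width: 0.0499
```

arm_command(
  series=[
    {"dp":[0,0.35,0.2],"angular":[0,0,0],"gripper":50},
    {"dp":[0,0.35,0.2],"angular":[0,0,0],"gripper":50},
    {"dp":[0,0.35,0.2],"angular":[0,0,0],"gripper":50},
    {"dp":[0,0.35,0.2],"angular":[0,0,0],"gripper":50},
    {"dp":[0,0.35,0.2],"angular":[0,0,0],"gripper":50},
    {"dp":[0,0.35,0.2],"angular":[0,0,0],"gripper":50},
    {"dp":[0,0.35,0.2],"angular":[0,0,0],"gripper":50},
    {"dp":[0,0,0],"angular":[0,0,0],"gripper":50},
  ],
)

```text
clock: 2.1
position: [0.5102, -0.2073, 0.3576]
ee_rot: [0.699, 0.088, 0.705, -0.077]
contact_force: [-0.8, -0.8, 0.8]
width: 0.0497
```

```bash
python3 - <<'E'
from h import *
g=grab("wrist");delta([.5208,.0055,.2],down(-13.2))
np.savez("w1.npz",**{k:g[k] for k in("image","depth","mtx","k1","c2w")})
print(g["c2w"].round(3),g["k1"])
cv2.imwrite("pics/w1.png",g["image"])
E
```

```text
pos [ 0.5091 -0.2086  0.3577] jawyaw -13.48 q [-0.52  0.2   1.3   0.01  1.65 -0.29]
dp units [ 1.341  1.74  -0.306] (after turn: [ 1.314  1.759 -0.313] ) turn units [-0.0031 -0.0072 -0.0085] deg [-0.3 -0.6 -0.8]
[[ 0.973  0.22   0.074  0.528]
 [-0.232  0.935  0.269 -0.138]
 [-0.01  -0.279  0.96   0.502]
 [ 0.     0.     0.     1.   ]] -0.06684976365073034
```

View pics/w1.png

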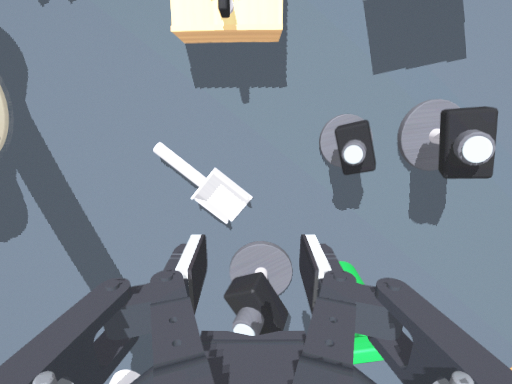

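Wrist picture: lens B's glass is at (353,154), its head around (355,148), and the fingers are clear. Next I'll measure the lens position and axis from the head's face.

```bash
python3 - <<'E'
from h import *
g={k:v for k,v in np.load("w1.npz").items()};P=cloud(g)
hsv=cv2.cvtColor(g["image"],cv2.COLOR_BGR2HSV);H,W=P.shape[:2];vv,uu=np.mgrid[:H,:W]
r=(abs(uu-352)<25)&(abs(vv-147)<35)
def glass(P,g,r):
    m=r&(g["image"].min(2)>140)&(P[...,2]>.1); q=P[m]; print('glass',m.sum(),uu[m].mean(),vv[m].mean(),q.mean(0).round(4),'ext',np.ptp(q,0).round(3)); return q
q=glass(P,g,r)
n0=None
def plane(q,name):
    c=np.median(q,0)
    for _ in range(5):
        u,s,vt=np.linalg.svd(q-q.mean(0),full_matrices=False);n=vt[2]*np.sign(vt[2,2]);d=(q-q.mean(0))@n;k=abs(d)<max(.0015,1.5*d.std());q=q[k]
    print(name,len(q),'n',n.round(3),'elev',np.degrees(np.arcsin(n[2])).round(1),'az',np.degrees(np.arctan2(n[1],n[0])).round(1),'c',q.mean(0).round(4),'rms',d[k].std().round(4))
    return n,q
plane(q,'glassplane')
# head face: dark, z between .07 and .105
for lo in (.075,.08,.085):
    m=r&(P[...,2]>lo)&(P[...,2]<.108)&(g["image"].max(2)<60)
    n,qq=plane(P[m],'face%.3f'%lo)
    rr=cv2.minAreaRect(qq[:,:2].astype(np.float32)); print(rr)
t={k:v for k,v in np.load("top.npz").items()};Pt=cloud(t);rt=(abs(uu-299)<14)&(abs(vv-170)<12)
q=glass(Pt,t,rt)
m=rt&(Pt[...,2]>.08)&(t["image"].max(2)<70)&(Pt[...,2]<.11);n,qq=plane(Pt[m],'topface');print(cv2.minAreaRect(qq[:,:2].astype(np.float32)))
# knobs seen in wrist? base disc
m=(abs(uu-345)<35)&(abs(vv-143)<40)&(P[...,2]>.006)&(P[...,2]<.02);print('base',P[m].mean(0).round(3),np.ptp(P[m],0).round(3))
E
```

```text
glass 388 353.6572164948454 152.4458762886598 [ 0.6421 -0.2219  0.1174] ext [0.026 0.029 0.018]
glassplane 224 n [-0.409  0.065  0.91 ] elev 65.5 az 171.0 c [ 0.6414 -0.2229  0.1181] rms 0.0008
face0.075 146 n [-0.417 -0.034  0.908] elev 65.3 az -175.4 c [ 0.6422 -0.2488  0.0907] rms 0.0007
((0.6411938667297363, -0.24790146946907043), (0.020826829597353935, 0.029030168429017067), 66.12274932861328)
face0.080 146 n [-0.417 -0.034  0.908] elev 65.3 az -175.4 c [ 0.6422 -0.2488  0.0907] rms 0.0007
((0.6411938667297363, -0.24790146946907043), (0.020826829597353935, 0.029030168429017067), 66.12274932861328)
face0.085 147 n [-0.415 -0.043  0.909] elev 65.4 az -174.0 c [ 0.6423 -0.249   0.0907] rms 0.0007
((0.6411938667297363, -0.24790146946907043), (0.020826829597353935, 0.029030168429017067), 66.12274932861328)
glass 33 300.72727272727275 170.96969696969697 [ 0.6411 -0.2205  0.1172] ext [0.02  0.019 0.013]
topface 75 n [-0.372 -0.014  0.928] elev 68.1 az -177.8 c [ 0.6527 -0.2165  0.0953] rms 0.0009
((0.6522330641746521, -0.2178301364183426), (0.04142170026898384, 0.06531405448913574), 3.5131146907806396)
base [ 0.646 -0.212  0.013] [0.089 0.085 0.009]
```

arm_command(
  series=[
    {"dp":[0.22,0.29,-0.05],"angular":[0,0,0],"gripper":50},
    {"dp":[0.22,0.29,-0.05],"angular":[0,0,0],"gripper":50},
    {"dp":[0.22,0.29,-0.05],"angular":[0,0,0],"gripper":50},
    {"dp":[0.22,0.29,-0.05],"angular":[0,0,0],"gripper":50},
    {"dp":[0.22,0.29,-0.05],"angular":[0,0,0],"gripper":50},
    {"dp":[0.22,0.29,-0.05],"angular":[0,0,0],"gripper":50},
    {"dp":[0,0,0],"angular":[0,-0.007,-0.008],"gripper":50},
    {"dp":[0,0,0],"angular":[0,0,0],"gripper":50},
  ],
)

```text
clock: 3.15
position: [0.5181, -0.0017, 0.1966]
ee_rot: [0.701, 0.085, 0.702, -0.091]
contact_force: [0.5, -0.2, -0.1]
width: 0.0502
```

```bash
python3 - <<'E'
from h import *
g=grab("wrist");delta([.5205,.0055,.09],down(-13.2))
P=cloud(g);Z=P[...,2];im=g["image"]
cv2.imwrite("pics/w2.png",im)
for z0,z1,nm in((.112,.119,'knob'),(.119,.126,'fin')):
    m=((Z>z0)&(Z<z1)).astype(np.uint8);n,l,st,ce=cv2.connectedComponentsWithStats(m)
    for i in range(1,n):
        if st[i,4]>60:
            p=P[l==i];r=cv2.minAreaRect(p[:,:2].astype(np.float32));print(nm,ce[i].round(),st[i,4],np.round(r[0],4),np.round(r[1],3),round(r[2],1),p[:,2].mean().round(4))
E
```

```text
pos [ 0.518  -0.0018  0.1966] jawyaw -14.29 q [-0.13  0.22  1.68 -0.01  1.25  0.12]
dp units [0.888 0.072 0.006] (after turn: [0.888 0.064 0.006] ) turn units [-0.0121 -0.0008  0.0057] deg [-1.1 -0.1  0.5]
knob [507.  73.] 1061 [0.731  0.0437] [0.114 0.004] 88.1 0.1155
knob [254. 192.] 582 [0.52   0.0029] [0.036 0.012] 76.0 0.1175
fin [251.  56.] 1668 [0.5422 0.1007] [0.055 0.014] 76.0 0.1226
```

View pics/w2.png

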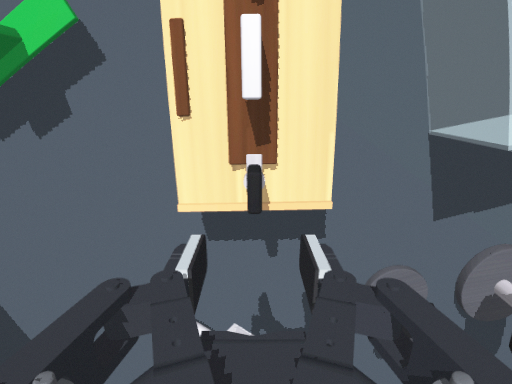

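Wrist picture: the right knob's black bar is at (254,192) and its tab points at the plate. The fin is at (251,56). The wrist and top views agree to about 2.5 mm, so I'll take the mean.

arm_command(
  series=[
    {"dp":[0,0.051,0.005],"angular":[0,0,0.005],"gripper":50},
    {"dp":[0.22,0,0],"angular":[0,0,0],"gripper":50},
    {"dp":[0.22,0,0],"angular":[0,0,0],"gripper":50},
    {"dp":[0.22,0,0],"angular":[0,0,0],"gripper":50},
    {"dp":[0.22,0,0],"angular":[0,0,0],"gripper":50},
    {"dp":[0,0,0],"angular":[0,0,0],"gripper":50},
    {"dp":[0,0,0],"angular":[0,0,0],"gripper":4},
    {"dp":[0,0,0],"angular":[0,0,0],"gripper":4},
  ],
  grip_force=30,
)

```text
clock: 4.2
position: [0.5213, -0.0007, 0.0955]
ee_rot: [0.701, 0.092, 0.701, -0.091]
contact_force: [-19.9, 6.8, 15.0]
width: 0.0145
```

arm_command(
  series=[
    {"dp":[0,0,0],"angular":[0,0,0],"gripper":4},
    {"dp":[0,0,0],"angular":[0,0,0],"gripper":4},
    {"dp":[0,0,0],"angular":[0,0,0],"gripper":4},
    {"dp":[0,0,0],"angular":[0,0,0],"gripper":4},
    {"dp":[0,0,0],"angular":[0,0,0],"gripper":4},
    {"dp":[0,0,0],"angular":[0,0,0],"gripper":4},
    {"dp":[0,0,0],"angular":[0,0,0],"gripper":4},
    {"dp":[0,0,0],"angular":[0,0,0],"gripper":4},
  ],
)

```text
clock: 5.2
position: [0.5196, -0.0002, 0.0958]
ee_rot: [0.7, 0.092, 0.702, -0.091]
contact_force: [-0.8, 0.8, -6.4]
width: 0.0113
```

```bash
python3 - <<'E'
from h import *
delta([.520,.004,.09],down(-14.0)); s=get_state();print(s["width"],s["contact_force"],s["moment"])
E
```

```text
pos [ 5.196e-01 -2.000e-04  9.580e-02] jawyaw -14.86 q [-0.14  0.31  1.83  0.    1.01  0.12]
dp units [ 0.048  0.035 -0.005] (after turn: [ 0.048  0.035 -0.005] ) turn units [-0.0095 -0.0014 -0.001 ] deg [-0.9 -0.1 -0.1]
0.01129168462363224 [-0.79118833  0.76135541 -6.4494549 ] [-0.00233902 -0.00135316  0.01359467]
```

arm_command(
  series=[
    {"dp":[0,0,0],"angular":[0,0,0],"gripper":25},
    {"dp":[0,0,0],"angular":[0,0,0],"gripper":25},
    {"dp":[0,0.035,0],"angular":[0,0,0],"gripper":25},
    {"dp":[0.035,0.015,0],"angular":[0,0,0],"gripper":25},
    {"dp":[0.01,0,0],"angular":[0,0,0],"gripper":25},
    {"dp":[0,0,0],"angular":[0,0,0],"gripper":4},
    {"dp":[0,0,0],"angular":[0,0,0],"gripper":4},
    {"dp":[0,0,0],"angular":[0,0,0],"gripper":4},
  ],
)

```text
clock: 6.2
position: [0.5213, 0.0064, 0.0931]
ee_rot: [0.701, 0.092, 0.701, -0.091]
contact_force: [-0.7, 0.4, 1.0]
width: 0.0114
```

```bash
python3 - <<'E'
from h import *
delta([.520,.004,.09],down(-14.0)); s=get_state();print(s["width"],s["contact_force"],s["moment"])
E
```

```text
pos [0.5213 0.0064 0.0931] jawyaw -14.87 q [-0.12  0.31  1.83  0.    1.    0.14]
dp units [ 0.026 -0.022 -0.005] (after turn: [ 0.026 -0.022 -0.006] ) turn units [-0.0096 -0.0007 -0.0014] deg [-0.9 -0.1 -0.1]
0.011362114887986816 [-0.74632394  0.39493162  1.02129961] [ 0.02989873  0.02198565 -0.02253574]
```

arm_command(
  series=[
    {"dp":[0,0,0],"angular":[0.112,0,0],"gripper":4},
    {"dp":[0,0,0],"angular":[0.112,0,0],"gripper":4},
    {"dp":[0,0,0],"angular":[0.112,0,0],"gripper":4},
    {"dp":[0,0,0],"angular":[0.112,0,0],"gripper":4},
    {"dp":[0,0,0],"angular":[0.112,0,0],"gripper":4},
    {"dp":[0,0,0],"angular":[0.112,0,0],"gripper":4},
    {"dp":[0,0,0],"angular":[0.112,0,0],"gripper":4},
    {"dp":[0,0,0],"angular":[0.112,0,0],"gripper":4},
  ],
)

```text
clock: 7.2
position: [0.5239, 0.0023, 0.093]
ee_rot: [-0.466, -0.533, -0.462, 0.534]
contact_force: [-1.5, -2.5, 1.9]
width: 0.0115
```

```bash
python3 - <<'E'
from h import *
delta([.520,.004,.09],down(-100)); s=get_state();print(s["width"],s["contact_force"],s["moment"])
E
```

```text
pos [0.5239 0.0023 0.093 ] jawyaw -97.97 q [-0.13  0.32  1.82 -0.01  1.    1.59]
dp units [ 0.025 -0.034 -0.009] (after turn: [ 0.025 -0.034 -0.008] ) turn units [ 0.0225  0.0028 -0.0024] deg [ 2.   0.3 -0.2]
0.011489970778470072 [-1.46945428 -2.5251315   1.88689414] [-0.2229982   0.30115288  0.06233369]
```

arm_command(
  series=[
    {"dp":[0,-0.01,0],"angular":[0.03,0,0],"gripper":4},
    {"dp":[0,0,0],"angular":[0.03,0,0],"gripper":4},
    {"dp":[0,0,0],"angular":[0.02,0,0],"gripper":4},
    {"dp":[0,0,0],"angular":[0,0,0],"gripper":30},
    {"dp":[0,0,0],"angular":[0,0,0],"gripper":30},
    {"dp":[-0.3,0,0],"angular":[0,0,0],"gripper":45},
    {"dp":[-0.4,0,0],"angular":[0,0,0],"gripper":50},
    {"dp":[-0.2,0,0],"angular":[0,0,0],"gripper":50},
  ],
)

```text
clock: 8.2
position: [0.5222, 0.0025, 0.2011]
ee_rot: [-0.43, -0.561, -0.428, 0.563]
contact_force: [-0.1, 0.4, -0.7]
width: 0.0501
```

```bash
python3 - <<'E'
from h import *
g=grab("wrist");delta([.565,.199,.2],down(-19))
P=cloud(g);Z=P[...,2];im=g["image"]
cv2.imwrite("pics/w3.png",im)
for z0,z1,nm in((.112,.119,'knob'),(.119,.126,'fin')):
    m=((Z>z0)&(Z<z1)).astype(np.uint8);n,l,st,ce=cv2.connectedComponentsWithStats(m)
    for i in range(1,n):
        if st[i,4]>60:
            p=P[l==i];r=cv2.minAreaRect(p[:,:2].astype(np.float32));print(nm,ce[i].round(),st[i,4],np.round(r[0],4),np.round(r[1],3),round(r[2],1),p[:,2].mean().round(4))
E
```

```text
pos [0.5237 0.0023 0.2036] jawyaw -105.3 q [-0.12  0.21  1.66 -0.01  1.26  1.71]
dp units [ 0.022 -0.1   -1.672] (after turn: [ 0.03   1.662 -0.208] ) turn units [-9.589e-01  4.700e-03 -4.000e-04] deg [-86.3   0.4  -0. ]
knob [252. 199.] 555 [0.5208 0.0024] [0.012 0.036] 81.1 0.1175
knob [139. 199.] 204 [0.5484 0.0968] [0.056 0.013] 62.4 0.1157
knob [ 25. 208.] 526 [0.5655 0.196 ] [0.036 0.012] 69.4 0.1169
fin [131. 207.] 1121 [0.5428 0.1004] [0.057 0.015] 76.9 0.1224
```

Right knob bar now lies at -8.9°, which is 85° from the box axis, so it is at its stop. Next is the left knob at (0.565, 0.198), with its bar at 70°.

arm_command(
  series=[
    {"dp":[0,-0.025,-0.42],"angular":[0,0,0],"gripper":50},
    {"dp":[0,-0.025,-0.42],"angular":[0,0,0],"gripper":50},
    {"dp":[0,-0.025,-0.42],"angular":[0,0,0],"gripper":50},
    {"dp":[0,-0.025,-0.41],"angular":[0,0,0],"gripper":50},
    {"dp":[0,0,0],"angular":[-0.115,0,0],"gripper":50},
    {"dp":[0,0,0],"angular":[-0.115,0,0],"gripper":50},
    {"dp":[0,0,0],"angular":[-0.115,0,0],"gripper":50},
    {"dp":[0,0,0],"angular":[-0.115,0,0],"gripper":50},
  ],
)

```text
clock: 9.25
position: [0.567, 0.2038, 0.1973]
ee_rot: [0.604, 0.368, 0.601, -0.372]
contact_force: [0.4, -0.0, -0.3]
width: 0.0498
```

arm_command(
  series=[
    {"dp":[0,0,0],"angular":[-0.115,0,0],"gripper":50},
    {"dp":[0,0,0],"angular":[-0.115,0,0],"gripper":50},
    {"dp":[0,0,0],"angular":[-0.115,0,0],"gripper":50},
    {"dp":[0,0,0],"angular":[-0.115,0,0],"gripper":50},
    {"dp":[0,0,0],"angular":[-0.03,0,0],"gripper":50},
    {"dp":[0,0,0],"angular":[0,0,0],"gripper":50},
    {"dp":[0,0,0],"angular":[0,0,0],"gripper":50},
    {"dp":[0,0,0],"angular":[0,0,0],"gripper":50},
  ],
)

```text
clock: 10.25
position: [0.5651, 0.2026, 0.1906]
ee_rot: [0.696, 0.107, 0.701, -0.113]
contact_force: [0.5, -0.3, -0.0]
width: 0.0501
```

```bash
python3 - <<'E'
from h import *
g=grab("wrist");delta([.565,.198,.12],down(-20))
P=cloud(g);Z=P[...,2]
for z0,z1,nm in((.112,.119,'knob'),):
    m=((Z>z0)&(Z<z1)).astype(np.uint8);n,l,st,ce=cv2.connectedComponentsWithStats(m)
    for i in range(1,n):
        if st[i,4]>60:
            p=P[l==i];r=cv2.minAreaRect(p[:,:2].astype(np.float32));print(nm,ce[i].round(),st[i,4],np.round(r[0],4),np.round(r[1],3),round(r[2],1),p[:,2].mean().round(4))
E
```

```text
pos [0.5651 0.2026 0.1906] jawyaw -17.89 q [ 0.23  0.34  1.51 -0.01  1.3   0.55]
dp units [ 0.588 -0.031  0.014] (after turn: [ 0.588 -0.036  0.012] ) turn units [ 0.0234 -0.0028  0.0058] deg [ 2.1 -0.3  0.5]
knob [468. 185.] 1611 [0.7343 0.131 ] [0.272 0.003] 87.8 0.1156
knob [255. 205.] 591 [0.5653 0.1977] [0.036 0.012] 71.8 0.1176
knob [262. 283.] 67 [0.5492 0.1271] [0.002 0.013] 69.2 0.1155
```

arm_command(
  series=[
    {"dp":[0,-0.035,0.012],"angular":[0.01,0,0.005],"gripper":50},
    {"dp":[0.2,0,0],"angular":[0,0,0],"gripper":50},
    {"dp":[0.2,0,0],"angular":[0,0,0],"gripper":50},
    {"dp":[0.2,0,0],"angular":[0,0,0],"gripper":40},
    {"dp":[0.2,0,0],"angular":[0,0,0],"gripper":30},
    {"dp":[0.03,0,0],"angular":[0,0,0],"gripper":25},
    {"dp":[0,0,0],"angular":[0,0,0],"gripper":25},
    {"dp":[0,0,0],"angular":[0,0,0],"gripper":25},
  ],
)

```text
clock: 11.3
position: [0.5673, 0.1965, 0.0917]
ee_rot: [0.698, 0.119, 0.696, -0.117]
contact_force: [0.6, 0.8, 0.4]
width: 0.025
```

```bash
python3 - <<'E'
from h import *
delta([.5653,.198,.09],down(-19)); s=get_state();print(s["width"],s["contact_force"],s["moment"])
E
```

```text
pos [0.5673 0.1965 0.0917] jawyaw -19.14 q [0.22 0.42 1.66 0.   1.06 0.55]
dp units [ 0.014  0.006 -0.02 ] (after turn: [ 0.014  0.006 -0.02 ] ) turn units [-0.0015  0.0011 -0.0019] deg [-0.1  0.1 -0.2]
0.02498861997619494 [0.61448612 0.84009989 0.39168087] [-0.00699692  0.04018389 -0.02865756]
```

arm_command(
  series=[
    {"dp":[0,0.006,-0.02],"angular":[0,0,0],"gripper":4},
    {"dp":[0,0,0],"angular":[0,0,0],"gripper":4},
    {"dp":[0,0,0],"angular":[0,0,0],"gripper":4},
    {"dp":[0,0,0],"angular":[0,0,0],"gripper":4},
    {"dp":[0,0,0],"angular":[0.112,0,0],"gripper":4},
    {"dp":[0,0,0],"angular":[0.112,0,0],"gripper":4},
    {"dp":[0,0,0],"angular":[0.112,0,0],"gripper":4},
    {"dp":[0,0,0],"angular":[0.112,0,0],"gripper":4},
  ],
)

```text
clock: 12.3
position: [0.5658, 0.1976, 0.0925]
ee_rot: [0.611, 0.358, 0.609, -0.356]
contact_force: [0.8, -1.3, -2.8]
width: 0.0114
```

arm_command(
  series=[
    {"dp":[0,0,0],"angular":[0.112,0,0],"gripper":4},
    {"dp":[0,0,0],"angular":[0.112,0,0],"gripper":4},
    {"dp":[0,0,0],"angular":[0.112,0,0],"gripper":4},
    {"dp":[0,0,0],"angular":[0.08,0,0],"gripper":4},
    {"dp":[0,0,0],"angular":[0.03,0,0],"gripper":4},
    {"dp":[0,0,0],"angular":[0.03,0,0],"gripper":4},
    {"dp":[0,0,0],"angular":[0.03,0,0],"gripper":4},
    {"dp":[0,0,0],"angular":[0,0,0],"gripper":4},
  ],
)

```text
clock: 13.3
position: [0.5652, 0.1976, 0.0927]
ee_rot: [0.424, 0.568, 0.421, -0.567]
contact_force: [1.6, -0.4, -3.3]
width: 0.0113
```

```bash
python3 - <<'E'
from h import *
delta([.5653,.198,.09],down(-104)); s=get_state();print(s["width"],s["contact_force"],s["moment"])
E
```

```text
pos [0.5652 0.1976 0.0927] jawyaw -106.66 q [ 0.22  0.41  1.66 -0.    1.06  2.09]
dp units [ 0.022 -0.    -0.003] (after turn: [ 0.022 -0.    -0.003] ) turn units [-0.0296  0.0013 -0.003 ] deg [-2.7  0.1 -0.3]
0.011309757918938517 [ 1.62563362 -0.44245659 -3.33479513] [-0.01152385  0.0022789   1.71331532]
```

arm_command(
  series=[
    {"dp":[0,0,0],"angular":[0,0,0],"gripper":30},
    {"dp":[0,0,0],"angular":[0,0,0],"gripper":30},
    {"dp":[-0.3,0,0],"angular":[0,0,0],"gripper":50},
    {"dp":[-0.4,0,0],"angular":[0,0,0],"gripper":50},
    {"dp":[-0.2,0,0],"angular":[-0.1,0,0],"gripper":50},
    {"dp":[0,0,0],"angular":[-0.115,0,0],"gripper":50},
    {"dp":[0,0,0],"angular":[-0.115,0,0],"gripper":50},
    {"dp":[0,0,0],"angular":[-0.115,0,0],"gripper":50},
  ],
)

```text
clock: 14.3
position: [0.5657, 0.1989, 0.2077]
ee_rot: [0.594, 0.388, 0.591, -0.383]
contact_force: [-0.4, -0.8, 0.1]
width: 0.0499
```

arm_command(
  series=[
    {"dp":[0,0,0],"angular":[-0.115,0,0],"gripper":50},
    {"dp":[0,0,0],"angular":[-0.115,0,0],"gripper":50},
    {"dp":[0,0,0],"angular":[-0.115,0,0],"gripper":50},
    {"dp":[0,0,0],"angular":[-0.115,0,0],"gripper":50},
    {"dp":[0,0,0],"angular":[-0.115,0,0],"gripper":50},
    {"dp":[0,-0.42,0],"angular":[0,0,0],"gripper":50},
    {"dp":[0,-0.42,0],"angular":[0,0,0],"gripper":50},
    {"dp":[0,0,0],"angular":[0,0,0],"gripper":50},
  ],
)

```text
clock: 15.3
position: [0.5436, 0.0995, 0.21]
ee_rot: [0.707, 0.084, 0.698, -0.076]
contact_force: [-0.5, -0.1, 0.0]
width: 0.0503
```

```bash
python3 - <<'E'
from h import *
for n in("wrist","top"):
    g=grab(n)
    if n=="wrist": delta([.5427,.1015,.087],down(-13.3)); cv2.imwrite("pics/w4.png",g["image"])
    P=cloud(g);Z=P[...,2]
    roi=np.hypot(P[...,0]-.543,P[...,1]-.102)<.13
    for z0,z1,nm in((.112,.1192,'knob'),(.1192,.126,'fin')):
        m=((Z>z0)&(Z<z1)&roi).astype(np.uint8);k,l,st,ce=cv2.connectedComponentsWithStats(m)
        for i in range(1,k):
            if st[i,4]>20:
                p=P[l==i];r=cv2.minAreaRect(p[:,:2].astype(np.float32));print(n,nm,ce[i].round(),st[i,4],np.round(r[0],4),np.round(r[1],3),round(r[2],1),p[:,2].mean().round(4))
E
```

```text
pos [0.5443 0.101  0.2101] jawyaw -12.95 q [0.05 0.25 1.6  0.01 1.28 0.27]
dp units [ 1.026 -0.013 -0.025] (after turn: [ 1.026e+00  1.000e-03 -1.400e-02] ) turn units [ 0.0039  0.0068 -0.0091] deg [ 0.4  0.6 -0.8]
wrist knob [251.  71.] 675 [0.5655 0.197 ] [0.012 0.036] 81.4 0.1176
wrist knob [250. 294.] 476 [0.5199 0.0027] [0.014 0.036] 82.3 0.1171
wrist fin [250. 195.] 1082 [0.5425 0.1008] [0.056 0.014] 76.4 0.1226
top knob [236. 205.] 23 [0.5177 0.0054] [0.028 0.011] 1.0 0.117
```

View pics/w4.png

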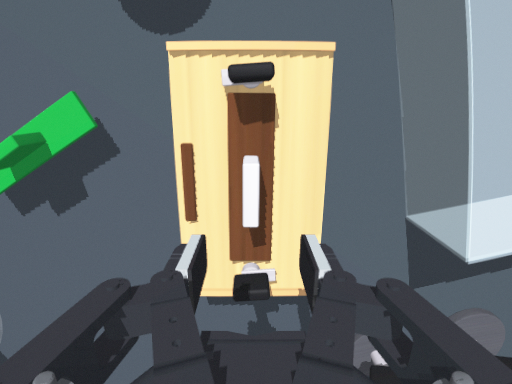

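Wrist picture: both knob bars, at (250,72) and (252,287), now lie across the box and their tabs are off the brown plate. The fin is at (250,195). Going down on the fin.

arm_command(
  series=[
    {"dp":[0.1,0,-0.012],"angular":[0,0.006,-0.009],"gripper":50},
    {"dp":[0.25,0.005,0],"angular":[0,0,0],"gripper":50},
    {"dp":[0.25,0,0],"angular":[0,0,0],"gripper":50},
    {"dp":[0.25,0,0],"angular":[0,0,0],"gripper":50},
    {"dp":[0.18,0,0],"angular":[0,0,0],"gripper":40},
    {"dp":[0,0,0],"angular":[0,0,0],"gripper":30},
    {"dp":[0,0,0],"angular":[0,0,0],"gripper":30},
    {"dp":[0,0,0],"angular":[0,0,0],"gripper":30},
  ],
)

```text
clock: 16.4
position: [0.5455, 0.1124, 0.0803]
ee_rot: [0.703, 0.077, 0.703, -0.076]
contact_force: [-0.2, 0.2, 0.7]
width: 0.03
```

```bash
python3 - <<'E'
from h import *
delta([.5427,.1018,.087],down(-13.3)); s=get_state();print(s["width"],s["contact_force"],s["moment"])
E
```

```text
pos [0.5455 0.1124 0.0803] jawyaw -12.39 q [0.08 0.37 1.77 0.   1.   0.29]
dp units [-0.056 -0.091 -0.003] (after turn: [-0.056 -0.091 -0.002] ) turn units [ 0.0101 -0.0001 -0.001 ] deg [ 0.9 -0.  -0.1]
0.030002049141555 [-0.193553    0.22545822  0.73336043] [-0.01595213 -0.0186319  -0.0705836 ]
```

arm_command(
  series=[
    {"dp":[-0.05,-0.085,0],"angular":[0.01,0,0],"gripper":30},
    {"dp":[0,0,0],"angular":[0,0,0],"gripper":30},
    {"dp":[0,0,0],"angular":[0,0,0],"gripper":4},
    {"dp":[0,0,0],"angular":[0,0,0],"gripper":4},
    {"dp":[0,0,0],"angular":[0,0,0],"gripper":4},
    {"dp":[0,0,0],"angular":[0,0,0],"gripper":4},
    {"dp":[0,0,0],"angular":[0,0,0],"gripper":4},
    {"dp":[0,0,0],"angular":[0,0,0],"gripper":4},
  ],
  grip_force=70,
)

```text
clock: 17.4
position: [0.5442, 0.1014, 0.089]
ee_rot: [0.704, 0.083, 0.701, -0.082]
contact_force: [-0.3, -0.6, 0.9]
width: 0.0129
```

```bash
python3 - <<'E'
from h import *
delta([.5427,.1018,.087],down(-13.3)); s=get_state();print(s["width"],s["contact_force"],s["moment"],tool()[:3,:3].round(3))
E
```

```text
pos [0.5442 0.1014 0.089 ] jawyaw -13.39 q [0.06 0.36 1.77 0.   1.01 0.29]
dp units [ 0.016  0.    -0.013] (after turn: [ 0.016  0.    -0.013] ) turn units [-0.001   0.0022 -0.0016] deg [-0.1  0.2 -0.1]
0.012924271427631537 [-0.26053958 -0.59293122  0.86464369] [-0.07887169  0.10276042 -0.06000334] [[ 0.004  0.232  0.973]
 [ 0.002  0.973 -0.232]
 [-1.     0.003  0.003]]
```

arm_command(
  series=[
    {"dp":[-0.05,0,0],"angular":[0,0,0],"gripper":4},
    {"dp":[-0.15,0,0],"angular":[0,0,0],"gripper":4},
    {"dp":[-0.3,0,0],"angular":[0,0,0],"gripper":4},
    {"dp":[-0.4,0,0],"angular":[0,0,0],"gripper":4},
    {"dp":[-0.4,0,0],"angular":[0,0,0],"gripper":4},
    {"dp":[-0.4,0,0],"angular":[0,0,0],"gripper":4},
    {"dp":[-0.3,0,0],"angular":[0,0,0],"gripper":4},
    {"dp":[0,0,0],"angular":[0,0,0],"gripper":4},
  ],
)

```text
clock: 18.4
position: [0.5418, 0.1014, 0.3354]
ee_rot: [0.702, 0.083, 0.703, -0.082]
contact_force: [0.3, 0.2, -1.6]
width: 0.0131
```

```bash
cat >> h.py <<'E'
lens=np.array([.6415,-.2213,.1175])
def viewR(az,el=67):
    a,e=np.radians(az),np.radians(el); zl=np.array([np.cos(e)*np.cos(a),np.cos(e)*np.sin(a),np.sin(e)])
    x=-zl; y=np.array([np.sin(a),-np.cos(a),0]); return np.c_[x,y,np.cross(x,y)],zl
E
python3 - <<'E'
from h import *
Rt,zl=viewR(184); p=lens+.169*zl; print(p)
s=get_state(); print(s["width"],s["contact_force"])
delta(p,Rt); delta(p+[0,0,.12],Rt)
E
```

```text
[ 0.57562729 -0.22590627  0.27306532]
0.013120372701618093 [ 0.29018955  0.21680469 -1.61421902]
pos [0.5418 0.1014 0.3354] jawyaw -13.36 q [0.06 0.2  1.36 0.   1.59 0.29]
dp units [ 0.514 -2.589  0.905] (after turn: [ 0.514 -2.74  -0.119] ) turn units [-0.1905 -0.2543  0.0375] deg [-17.1 -22.9   3.4]
pos [0.5418 0.1014 0.3354] jawyaw -13.36 q [0.06 0.2  1.36 0.   1.59 0.29]
dp units [-0.486 -2.588  0.904] (after turn: [-0.407 -2.74   0.271] ) turn units [-0.1905 -0.2543  0.0375] deg [-17.1 -22.9   3.4]
```

arm_command(
  series=[
    {"dp":[0,0,0],"angular":[-0.063,-0.085,0.012],"gripper":4},
    {"dp":[0,0,0],"angular":[-0.063,-0.085,0.012],"gripper":4},
    {"dp":[0,0,0],"angular":[-0.063,-0.085,0.012],"gripper":4},
    {"dp":[0,-0.2,0.01],"angular":[0,0,0],"gripper":4},
    {"dp":[0.01,-0.45,0.01],"angular":[0,0,0],"gripper":4},
    {"dp":[0.01,-0.45,0.01],"angular":[0,0,0],"gripper":4},
    {"dp":[0.01,-0.45,0.01],"angular":[0,0,0],"gripper":4},
    {"dp":[0.01,-0.45,0.01],"angular":[0,0,0],"gripper":4},
  ],
)

```text
clock: 19.4
position: [0.5572, -0.1371, 0.313]
ee_rot: [0.828, -0.023, 0.559, 0.037]
contact_force: [0.5, 0.2, -1.4]
width: 0.0132
```

arm_command(
  series=[
    {"dp":[0.01,-0.3,0.01],"angular":[0,0,0],"gripper":4},
    {"dp":[0,-0.2,0],"angular":[0,0,0],"gripper":4},
    {"dp":[0,0,0],"angular":[0,0,0],"gripper":4},
    {"dp":[0,0,0],"angular":[0,0,0],"gripper":4},
    {"dp":[0,0,0],"angular":[0,0,0],"gripper":4},
    {"dp":[0,0,0],"angular":[0,0,0],"gripper":4},
    {"dp":[0,0,0],"angular":[0,0,0],"gripper":4},
    {"dp":[0,0,0],"angular":[0,0,0],"gripper":4},
  ],
)

```text
clock: 20.4
position: [0.5586, -0.1972, 0.3012]
ee_rot: [0.823, -0.018, 0.566, 0.038]
contact_force: [0.2, -0.4, -2.0]
width: 0.0132
```

```bash
python3 - <<'E'
from h import *
Rt,zl=viewR(184); p=lens+.169*zl
g=grab("wrist");cv2.imwrite("pics/w5.png",g["image"]);np.savez("w5.npz",**{k:g[k] for k in("image","depth","mtx","k1","c2w")})
s=grab("scene");np.savez("s5.npz",**{k:s[k] for k in("image","depth","mtx","k1","c2w")})
im=np.hstack([cv2.resize(g["image"],(400,300)),cv2.resize(s["image"][140:290,80:280],(400,300),interpolation=cv2.INTER_CUBIC)]);cv2.imwrite("pics/m5.png",im)
st=get_state(); print(st["width"],st["contact_force"])
delta(p,Rt)
E
```

```text
0.012979004518208177 [ 1.03471144 -0.61135072 -1.78087529]
pos [ 0.5586 -0.1973  0.3012] jawyaw 4.43 q [-0.61  0.1   1.61  0.26  1.16 -0.76]
dp units [ 0.259 -0.252  0.031] (after turn: [ 0.265 -0.247  0.024] ) turn units [ 0.0042 -0.0219 -0.0117] deg [ 0.4 -2.  -1. ]
```

View pics/m5.png

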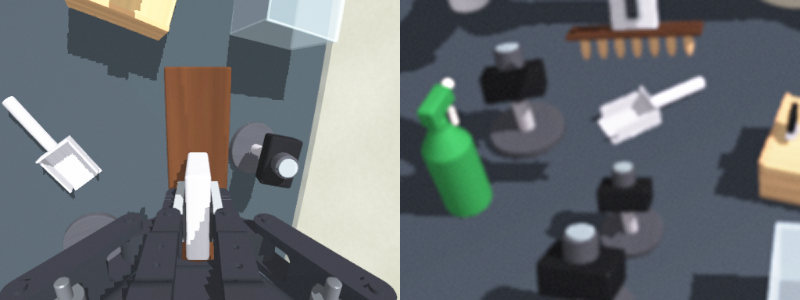

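The left half shows the dibber held by its fin, with the plate running up from the fingers. The right half (scene view) shows the teeth hanging free with the row about level, and lens B at (622,170). Next I'll check the tilt in the hand and the lens azimuth again.

```bash
python3 - <<'E'
from h import *
def fit(q):
    for _ in range(8):
        c=q.mean(0);n=np.linalg.svd(q-c,full_matrices=False)[2][2];n*=np.sign(n[2]);d=(q-c)@n;q=q[abs(d)<max(.0012,2*d.std())]
    return n,c,q,d.std()
L=lambda f:{k:v for k,v in np.load(f).items()}
g=L("w5.npz");P=cloud(g);M=tool()
hsv=cv2.cvtColor(g["image"],cv2.COLOR_BGR2HSV)
T=(P-M[:3,3])@M[:3,:3]   # tool coords
m=(hsv[...,1]>90)&((hsv[...,0]<18)|(hsv[...,0]>170))&(abs(T[...,0])<.04)&(abs(T[...,1])<.12)&(abs(T[...,2])<.04)
q=T[m];n,c,q,sd=fit(q);n=n*-np.sign(n[0]); print('plate tool-normal',n.round(3),'x at',c.round(4),sd.round(4),len(q))
r=cv2.minAreaRect(q[:,1:].astype(np.float32));print('plate rect yz',r,'y range',q[:,1].min(),q[:,1].max(),'z',np.percentile(q[:,2],[1,99]))
# lens B from scene at start and now
for f in("scene.npz","s5.npz","w1.npz","top.npz"):
    s=L(f);P=cloud(s)
    near=np.linalg.norm(P[...,:2]-[.648,-.221],axis=-1)<.055
    hd=near&(P[...,2]>.075)&(P[...,2]<.108)&(s["image"].max(2)<75)
    n,c,q,sd=fit(P[hd]);print(f,'face n',n.round(3),'az',np.degrees(np.arctan2(n[1],n[0])).round(1),'el',np.degrees(np.arcsin(n[2])).round(1),len(q),sd.round(4))
    # extent of dark head projected: direction of longest horizontal
    gl=near&(P[...,2]>.108)&(P[...,2]<.13)&(s["image"].min(2)>135);print('  glass',gl.sum(),P[gl].mean(0).round(4), ((P[gl].max(0)+P[gl].min(0))/2).round(4))
    rr=cv2.minAreaRect(P[near&(P[...,2]>.06)&(P[...,2]<.108)&(s["image"].max(2)<75)][:,:2].astype(np.float32));print('  head rect',np.round(rr[0],3),np.round(rr[1],3),round(rr[2],1))
E
```

```text
plate tool-normal [-1.     0.003  0.002] x at [0.0101 0.0458 0.    ] 0.0005 10391
plate rect yz ((0.005877390503883362, 5.289353430271149e-05), (0.043582916259765625, 0.15477250516414642), 89.983642578125) y range -0.07150903050268756 0.08326957083735162 z [-0.02123375  0.0211835 ]
scene.npz face n [0.889 0.05  0.454] az 3.2 el 27.0 265 0.0019
  glass 37 [ 0.6438 -0.2212  0.1187] [ 0.6426 -0.2223  0.119 ]
  head rect [ 0.661 -0.221] [0.05  0.068] 0.6
s5.npz face n [0.879 0.044 0.475] az 2.9 el 28.4 273 0.0018
  glass 37 [ 0.6439 -0.2211  0.1189] [ 0.6426 -0.2223  0.119 ]
  head rect [ 0.66  -0.222] [0.051 0.069] 2.4
w1.npz face n [-0.39  -0.024  0.921] az -176.5 el 67.0 659 0.0007
  glass 404 [ 0.6422 -0.2217  0.1173] [ 0.6429 -0.2226  0.1161]
  head rect [ 0.653 -0.223] [0.043 0.07 ] 2.4
top.npz face n [-0.371 -0.019  0.929] az -177.0 el 68.2 141 0.002
  glass 34 [ 0.6409 -0.2203  0.1171] [ 0.6407 -0.2201  0.1172]
  head rect [ 0.655 -0.219] [0.049 0.071] 0.4
```

The plate sits square in the hand: normal along −x within 0.3°, tips 48 mm beyond the TCP. The lens face gives azimuth 183.5° and elevation 67.0°. Final approach.

```bash
cat >> h.py <<'E'
lens=np.array([.642,-.2217,.1175])
def final():
    Rt,zl=viewR(183.5); delta(lens+.12*zl-Rt@np.array([.0483,-.001,0]),Rt)
    M=tool(); tip=M[:3,3]+M[:3,:3]@[.0483,-.001,0]; s=get_state()
    print("tip",tip.round(4),"err mm",((tip-lens-.12*zl)*1000).round(1),"ang z",np.degrees(np.arccos(-M[:3,0]@zl)).round(2),"ang y",np.degrees(np.arccos(min(1,abs(M[:3,1]@Rt[:,1])))).round(2),"w",s["width"],s["contact_force"].round(1),s["clock"],"qd",abs(s["qd"]).max())
E
python3 -c "from h import *;final()"
```

```text
pos [ 0.5586 -0.1973  0.3012] jawyaw 4.43 q [-0.61  0.1   1.61  0.26  1.16 -0.76]
dp units [ 0.267 -0.243  0.035] (after turn: [ 0.273 -0.237  0.029] ) turn units [ 0.0094 -0.022  -0.0137] deg [ 0.8 -2.  -1.2]
tip [ 0.5759 -0.1962  0.2561] err mm [-19.3  28.3  28.1] ang z 2.33 ang y 1.5 w 0.012979004518208177 [ 1.  -0.6 -1.8] 20.5 qd 0.0029944964777020256
```

arm_command(
  series=[
    {"dp":[0,0,0],"angular":[0.009,-0.022,-0.014],"gripper":4},
    {"dp":[0,-0.12,0.015],"angular":[0,0,0],"gripper":4},
    {"dp":[0,-0.12,0.015],"angular":[0,0,0],"gripper":4},
    {"dp":[0.09,0,0],"angular":[0,0,0],"gripper":4},
    {"dp":[0.09,0,0],"angular":[0,0,0],"gripper":4},
    {"dp":[0.05,0,0],"angular":[0,0,0],"gripper":4},
    {"dp":[0,0,0],"angular":[0,0,0],"gripper":4},
    {"dp":[0,0,0],"angular":[0,0,0],"gripper":4},
  ],
)

```text
clock: 21.5
position: [0.5763, -0.2282, 0.2747]
ee_rot: [0.833, -0.017, 0.552, 0.026]
contact_force: [0.8, 0.0, -1.1]
width: 0.0131
```

```bash
python3 -c "from h import *;final()"
```

```text
pos [ 0.5763 -0.2282  0.2747] jawyaw 3.5 q [-0.64  0.15  1.64  0.29  1.06 -0.81]
dp units [ 0.018  0.029 -0.006] (after turn: [ 0.018  0.029 -0.006] ) turn units [ 0.     -0.0006 -0.0001] deg [ 0.  -0.1 -0. ]
tip [ 0.5952 -0.228   0.2302] err mm [-0.  -3.5  2.2] ang z 0.05 ang y 0.01 w 0.01308072583175762 [ 0.8  0.  -1.1] 21.5 qd 0.004911876395564814
```

arm_command(
  series=[
    {"dp":[0.015,0.027,-0.005],"angular":[0,0,0],"gripper":4},
    {"dp":[0,0,0],"angular":[0,0,0],"gripper":4},
    {"dp":[0,0,0],"angular":[0,0,0],"gripper":4},
    {"dp":[0,0,0],"angular":[0,0,0],"gripper":4},
    {"dp":[0,0,0],"angular":[0,0,0],"gripper":4},
    {"dp":[0,0,0],"angular":[0,0,0],"gripper":4},
    {"dp":[0,0,0],"angular":[0,0,0],"gripper":4},
    {"dp":[0,0,0],"angular":[0,0,0],"gripper":4},
  ],
)

```text
clock: 22.5
position: [0.5764, -0.2246, 0.274]
ee_rot: [0.834, -0.017, 0.551, 0.025]
contact_force: [1.1, -0.0, -1.7]
width: 0.0126
```

```bash
python3 - <<'E'
from h import *
final()
s=grab("scene");t=grab("top")
im=np.hstack([cv2.resize(s["image"][100:325,80:380],(400,300),interpolation=cv2.INTER_CUBIC),cv2.resize(t["image"][90:270,90:400],(400,300),interpolation=cv2.INTER_CUBIC)]);cv2.imwrite("pics/end.png",im)
P=cloud(t);Z=P[...,2];roi=np.hypot(P[...,0]-.543,P[...,1]-.102)<.13
m=((Z>.105)&(Z<.125)&roi).astype(np.uint8);k,l,st,ce=cv2.connectedComponentsWithStats(m)
for i in range(1,k):
    if st[i,4]>15: p=P[l==i];r=cv2.minAreaRect(p[:,:2].astype(np.float32));print('knob',np.round(r[0],4),np.round(r[1],3),round(r[2],1))
# tips: orange teeth in scene view
P=cloud(s);c=P[180:300,150:330].reshape(-1,3)
d=P.reshape(-1,3)-lens; Rt,zl=viewR(183.5); l=d@zl; yy=d@Rt[:,1]; zz=d@Rt[:,2]
k=(l>.11)&(l<.15)&(abs(yy)<.09)&(abs(zz)<.03); print('teeth pts',k.sum(),'along',np.percentile(l[k],[1,10]).round(4),'y mid',(yy[k].min()+yy[k].max())/2,'side',np.median(zz[k]))
E
```

```text
pos [ 0.5764 -0.2246  0.274 ] jawyaw 3.55 q [-0.63  0.14  1.65  0.29  1.05 -0.8 ]
dp units [ 0.012 -0.001 -0.006] (after turn: [ 0.012 -0.001 -0.006] ) turn units [0.0005 0.0005 0.0007] deg [0.  0.  0.1]
tip [ 0.5953 -0.2245  0.2295] err mm [0.1 0.1 1.6] ang z 0.08 ang y 0.07 w 0.012588890139551308 [ 1.1 -0.  -1.7] 22.5 qd 0.001220482740519874
knob [0.5659 0.2002] [0.012 0.035] 79.9
knob [0.5194 0.0055] [0.032 0.011] 0.6
teeth pts 265 along [0.1205 0.1247] y mid -0.001139451076759404 side 0.005035307584117934
```

View pics/end.png

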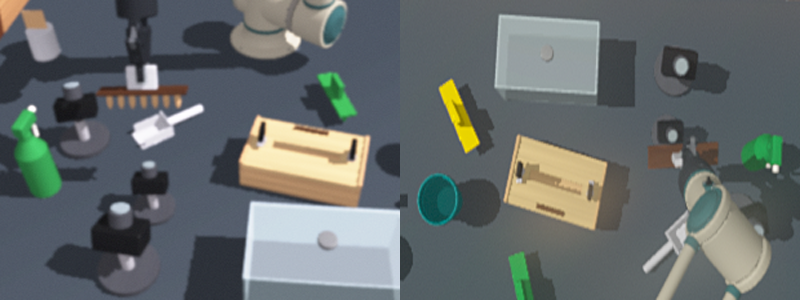

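The left half shows the dibber held with its teeth towards lens B at (150,175). The right half shows both knobs turned across the box, with the pot, sprayer, scoop and dome in place and well clear. The teeth's own depth points start 120.5 mm from the lens.

```bash
python3 -c "from h import *;print(sign_off())"
```

```text
the job is handed in; nothing more can be done
None
```

I turned both knobs clockwise to their end stops, lifted the dibber by its fin and handed the job in at 22.6 s, with it held in front of the smallest camera. No verdict was reported.

**Last checks:**
- **Teeth position:** by my own lens measurement, the middle of the tooth tips is about 1.6 mm from the target point. Depth points on the teeth themselves start 120.5 mm from the lens.
- **Angles:** the tool is within 0.1° of the measured line of sight. The plate sat in the fingers within 0.3° of square.
- **Grip:** the fingers still held the fin at 12.6 mm opening, the arm was still, and the outside force was only about the dibber's weight.
- **Knobs:** from the first wrist view after turning, the right knob stood about 85° round, at its stop. The left one came out near 87° in the last top view. That view was too coarse to read the right knob again (it gave 0.6° instead of -8.9°), but the picture shows it still open.
- **Bystanders:** the pot, spray bottle, scoop and dome look unmoved in the last pictures. I did not re-measure them.

**Disagreements:** the wrist and top cameras differed by about 2.5 mm on positions. The lens direction varied by about 3° between views, and I used 183.5° from the best fit. Both are well inside the tolerances.

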